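# Feed a medicine bottle through the one-way flap of a stock lane

## Robot

A 6-joint arm with a two-finger parallel gripper is mounted at the origin on the work surface. World frame = base frame: x ahead of the robot, y to its left, z up, the work surface at z = 0. Lengths are in mm, angles in degrees, forces in N, time in s.
With the tool pointing down it reaches from about 275 to 850 mm from the base axis. Payload 5.2 kg.
Tool frame: the origin (TCP) lies midway between the tips of the shut fingers; the grasp point (between the pads) lies 19 mm behind it; z points along the fingers, y is the line along which they close (so a half turn about z gives the same grasp; the last joint's range is limited). The gripper opens to 85 mm and grips with 20 to 120 N. Pads are 22 mm wide; open, the fingers measure 114 mm over their backs; the gripper's body (76 mm by 85 mm) begins 54 mm behind the grasp point. The pads swing forward as they close: fully open they stand 13 mm farther back than shut.
Start: joints at [64.297, 14.817, 87.949, -0, 77.235, -11.62], TCP at [133.81, 533.479, 231.31] pointing down, gripper open.
Joint ranges: [-179.93, 179.93], [-52.35, 119.4], [10.71, 147.94], [-69.91, 249.91], [12.55, 155.21], [-178.61, 178.61]. Speed limits (degrees/s): [147.25, 147.25, 180, 180, 180, 180].

## Interface

Orientations are given as a 3x3 rotation matrix whose columns are the frame's x, y, z axes.
In Python, from workcell import * gives the robot as it stands.
- The arm moves only by the tool jog_arm, never from a script. Its argument "commands" is one flat list of numbers, 7 for each row, row after row: the turn, a rotation vector about the tool's x, y, z in rad, then the shift along the tool's x, y, z in m, then the opening, from 0 (shut) to 1 (fully open). A call has 1 to 8 rows; each row shifts and turns the commanded pose from where the row before left it, along the tool's axes as they then stand; what a row does not reach is not made up. A row lasts 1/10 s, in which the tool goes at most 50 mm and 8.59 degrees, less where a joint would pass 70% of its speed; a pose out of reach is approached as far as the arm can. A call is refused whole if a number of a shift passes 0.05 or a number of a turn 0.15, either way. A call with a gripper value outside its range is refused whole. The fingers move at their own pace and stop on an object; "newtons" is the grip in N (left out, the last holds). Time passes only in rows, so rows that do not move let the fingers close. It gives the time, the measured TCP pose, the force, the opening and the grip force at its end, in the units of the state.
- get_state(): the state, without advancing time (a new reading comes with each control period).
- camera(name): name is "scene" or "side" or "wrist"; returns a dict with "frame" (480x640x3 uint8, red, green, blue), "fx", "fy", "cx", "cy" (pixels), "extrinsics" (4x4, takes a point from world to camera coordinates). Camera axes: x right, y down, z forward; pixel columns grow to the right and rows downward; lengths in mm; the calibration is good to about 2 mm. A picture is of the moment at which its call begins. There is no depth.
- hand_in(): hands the job in; it is judged then, once.
The state is a dict: "clock": time; "q": joint angles; "joint_velocities": joint speeds; "joint_torque": joint torques, N m; "tool_pos": TCP position; "ee_rot": TCP orientation; "force": force on the tool from outside, world axes, zero at the start; "ft_torque": the same for the moment, N m; "opening": opening from 0.0 (shut) to 1.0 (fully open); "finger_force": force on a finger pad.
Only numpy, scipy, OpenCV 4.12 (cv2) and the standard library are available. Lean on these libraries where they do the work, as an engineer would, in place of code of your own. Each camera call takes 0.05 s, during which the arm holds its last target. There are 200 camera calls.

## Task

Stand the orange medicine bottle upright on the open apron of the stock lane, then slide it (do not lift it) along the lane through the red sprung flap and on until it presses firmly, with about 10 newtons, against the sprung stop inside; stay well below 20 newtons so that it is not crushed. Then ease off and take the fingers out so that the bottle is left standing inside with the flap sprung shut behind it, and leave the other things alone.

Things in the scene. Friction and masses are not known exactly. Their poses are not given: they have to be found in the camera images.
- bottle: The bottle to feed: a round upright medicine bottle with bright orange body, paper label and white cap; 48 mm diameter over the lower 54 mm, cap 43 mm diameter, 72 mm tall in all, 0.1 to 0.19 kg. Origin at the centre of its underside, z up. It starts upright on the table, at any of three places beside two white bottles of the same shape.
- lane: The stock lane: an open-topped straight channel fixed to the table, white and clear walls with blue edges, 345 mm long, 80 mm wide. Origin on the table surface in mid-lane under the closed flap; x along the lane in the push direction, y to its left, z up. The bottle slides at table level (floor sheet under 1 mm). A steel hinge post 52 mm high stands at x=0, y=+36 mm.
- apron (a point): Point on the floor in mid-apron, 60 mm before the flap (lane x=-60 mm), where the bottle is to be stood. The apron runs from lane x=-102 to -2 mm, open at its outer end and above; low side guides 12 mm high, inner faces at y=+-36 mm.
- inner (a point): Point on the floor in mid-lane, 100 mm past the flap. From lane x=-2 to +218 mm the walls stand 49 mm high, inner faces at y=+-32 mm, open above, so shut fingers can follow the bottle in from behind and be lifted out. The flap can shut only when the bottle's centre is past x=80 mm.
- lane_end (a point): Floor at the end plate, lane x=218 mm. Before it a black rubber stop pad (46 wide, 36 mm high) on a grey carriage clamped at an unknown, unmeasured place: pad face anywhere from x=120 to 160 mm, to be felt for. Sprung: yields 0.4 mm per newton, no preload, solid after 12 mm; it pushes the bottle back as the fingers ease off: ease back 10 mm before lifting them.
- flap (a joint): Angle in rad of the red one-way flap, hinged about a vertical axis at x=0, y=+34 mm in the lane's frame. 0 is shut, straight across the lane; it grows as the flap swings inwards (towards the lane's +x) up to 1.5. A stop keeps it from swinging outwards. A spring shuts it: 0.05 N m at 0, 0.13 N m at 1.4, so the bottle meets about 1 to 4 N.
- flap_edge (a point): The mid-height of the red flap's free vertical edge, 25 mm above the table. The flap is a 58 mm long, 4 mm thick, 40 mm high plate reaching from the hinge across the lane; its free edge sweeps a 58 mm radius inside the lane.
- white_bottle_a: Bystander: white bottle with a white cap, 48 mm diameter, 72 mm tall, standing near the orange one; origin under its centre.
- white_bottle_b: Bystander: white bottle with a blue cap, 48 mm diameter, 72 mm tall, standing near the orange one; origin under its centre.
- counting_tray: Bystander: green pill-counting tray, 110 x 170 x 18 mm, beyond the lane; origin under its centre.
- spatula: Bystander: blue-handled counting spatula 190 mm long lying on the far side of the table.
- carton: Bystander: cardboard carton 70 x 110 x 60 mm to the left; origin under its centre.
- stock_jar: Bystander: large white stock jar, 80 mm diameter, 130 mm tall, to the left; origin under its centre.
- pen_cup: Bystander: grey cup, 72 mm diameter, 90 mm tall, at the far right; origin under its centre.
Mind the look-alikes: they are no part of the job. What is shaped like the bottle but green or purple is not meant.

How it is judged (in metres and radians):
On the way, in this order (a step that is already met when the one before it is completed fails the run):
1. the orange bottle stands upright on the apron, in front of the shut flap (x of bottle in the frame of lane between -0.11 and -0.024 m and y of bottle in the frame of lane between -0.036 and 0.036 m and height (world z) of bottle below 0.012 m and angle between bottle's own z axis and vertical below 0.15 rad and value of joint flap below 0.1 rad), for 0.2 s.
2. the bottle, sliding upright at table level, stands in the gateway and holds the flap open (x of bottle in the frame of lane between 0 and 0.07 m and y of bottle in the frame of lane between -0.036 and 0.036 m and height (world z) of bottle below 0.012 m and angle between bottle's own z axis and vertical below 0.15 rad and value of joint flap above 0.5 rad), for 0.05 s.
3. the bottle, upright and wholly past the flap, is pressed against the sprung stop with more than 6 N (x of bottle in the frame of lane above 0.085 m and y of bottle in the frame of lane between -0.036 and 0.036 m and height (world z) of bottle below 0.012 m and angle between bottle's own z axis and vertical below 0.15 rad and contact force between bottle and lane above 6 N), for 0.1 s.
At the end, for the whole second after the job is handed in: The orange bottle stands upright (within 0.1 rad) and at rest on the lane's floor inside the lane, its centre 80 to 150 mm past the flap, released, and the flap is shut behind it (within 0.06 rad) (x of bottle in the frame of lane between 0.08 and 0.15 m and y of bottle in the frame of lane between -0.036 and 0.036 m and height (world z) of bottle below 0.006 m and angle between bottle's own z axis and vertical below 0.1 rad and linear speed of bottle below 0.01 m/s and value of joint flap below 0.06 rad and contact force between the fingers and bottle below 0.1 N); the robot touches nothing.
It fails at once if the bottle is pressed against any part of the lane with more than 20 N (contact force between bottle and lane above 20 N).
It fails at once if the bottle is lifted more than 20 mm off the floor inside the lane or over the flap (x of bottle in the frame of lane between -0.02 and 0.22 m and y of bottle in the frame of lane between -0.05 and 0.05 m and height (world z) of bottle above 0.02 m).
It fails at once if the orange bottle is tipped by more than 0.6 rad (angle between bottle's own z axis and vertical above 0.6 rad).
It fails at once if a bystander is shifted by more than 30 mm (distance of any of white_bottle_a, white_bottle_b, counting_tray, spatula, carton, stock_jar, pen_cup from where it was at the start of the episode above 0.03 m).
It fails at once if a white bottle is knocked over (angle between any of white_bottle_a, white_bottle_b's own z axis and vertical above 0.6 rad).
It also fails if it takes over 59 s, if anything falls off the work surface, if the arm or the gripper's body presses on something with over 40 N, if the wrist force passes 120 N, or if a joint passes its speed limit or range.

## Working session

There is one attempt and no reset: what is moved stays moved. The work goes in short steps, Python scripts to look and compute and a tool call to move; the robot and the scene stay as the last step left them, time stands still between calls to the robot, and variables do not carry over. Pictures are saved under pics/ and viewed, at most 10 in all, crops included, and the job is handed in when it is done.

Besides the shell and the picture viewer there is one more tool, called as name(argument=value, ...), one argument or row to a line, values as JSON. jog_arm: Moves the arm, as the interface text tells. Its arguments: {"type":"object","properties":{"commands":{"type":"array"},"newtons":{"type":"number"}},"required":["commands"]}

```bash
mkdir -p pics; ls
python3 - <<'E'
from workcell import *
import cv2,numpy as np
s=get_state();print(s['clock'],s['tool_pos'],s['ee_rot'],s['opening'])
for n in("scene","side"):
    c=camera(n);cv2.imwrite(f"pics/{n}0.png",c["frame"][:,:,::-1]);print(n,c["fx"],c["cx"],c["cy"],np.round(c["extrinsics"],3).tolist())
E
```

```text
pics
0.0 [133.54739369 532.96965874 230.44842692] [[-9.69946495e-01  2.43316875e-01 -8.34111880e-04]
 [ 2.43317988e-01  9.69945063e-01 -1.71210850e-03]
 [ 3.92457812e-04 -1.86360806e-03 -9.99998186e-01]] 0.9965982790153446
scene 530.2350094202736 321.8248201916952 236.01818421109235 [[0.843, 0.537, -0.014, -428.477], [0.41, -0.66, -0.629, -194.696], [-0.347, 0.525, -0.777, 1531.588], [0.0, 0.0, 0.0, 1.0]]
side 435.73597399987887 313.94221644451534 237.54526678628764 [[-0.912, -0.41, 0.018, 497.068], [-0.256, 0.532, -0.807, 177.443], [0.322, -0.74, -0.59, 763.499], [0.0, 0.0, 0.0, 1.0]]
```

View pics/scene0.png

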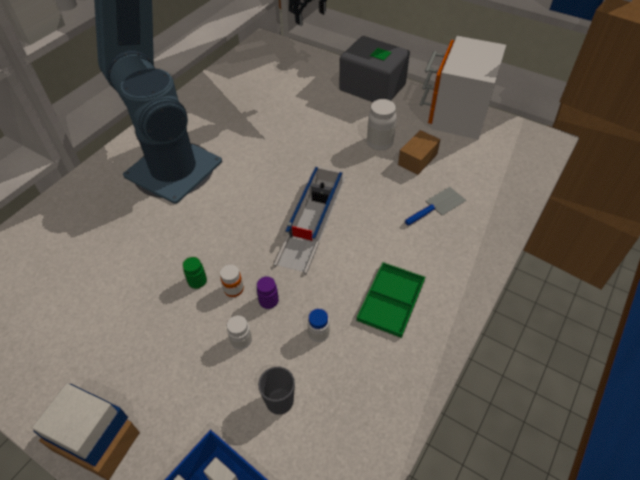

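View pics/side0.png

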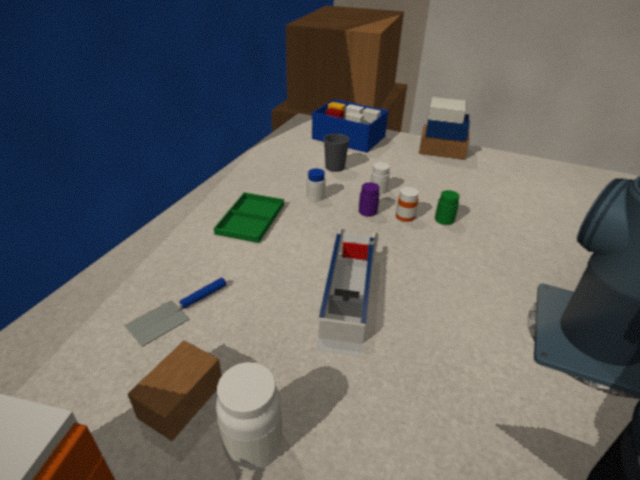

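Scene view: the orange-bodied, white-capped bottle is at (231,281). The candidates are the orange one at (231,281), white at (238,332), blue-capped at (318,325), green at (194,272) and purple at (267,293). Only (231,281) has an orange body with a paper label. In the side view it is at (407,205). The red flap is at scene (302,233) and side (355,251), with the apron towards the bottles.

```bash
cat > h.py <<'E'
from workcell import *
import cv2,numpy as np
np.set_printoptions(suppress=True,precision=1)
def ray(c,u,v):
    E=c["extrinsics"];R=E[:3,:3];d=R.T@np.array([(u-c["cx"])/c["fx"],(v-c["cy"])/c["fy"],1]);return -R.T@E[:3,3],d
def onz(c,u,v,z):
    o,d=ray(c,u,v);return o+d*(z-o[2])/d[2]
def tri(c1,p1,c2,p2):
    A=[];b=[]
    for c,p in((c1,p1),(c2,p2)):
        o,d=ray(c,*p);d/=np.linalg.norm(d);P=np.eye(3)-np.outer(d,d);A.append(P);b.append(P@o)
    return np.linalg.lstsq(np.vstack(A),np.hstack(b),rcond=None)[0]
def proj(c,p):
    q=c["extrinsics"][:3,:3]@p+c["extrinsics"][:3,3];return np.array([c["fx"]*q[0]/q[2]+c["cx"],c["fy"]*q[1]/q[2]+c["cy"]])
def mask(c,h0,h1,smin=110,vmin=50,roi=None):
    h=cv2.cvtColor(c["frame"],cv2.COLOR_RGB2HSV)
    m=((h[...,0]>=h0)&(h[...,0]<=h1)&(h[...,1]>=smin)&(h[...,2]>=vmin)).astype(np.uint8)
    if roi: z=np.zeros_like(m);x0,y0,x1,y1=roi;z[y0:y1,x0:x1]=m[y0:y1,x0:x1];m=z
    return m
def cen(m):
    v,u=np.nonzero(m);return np.array([u.mean(),v.mean()]),len(u),(u.min(),v.min(),u.max(),v.max())
E
python3 - <<'E'
from h import *
S=camera("scene");D=camera("side")
cv2.imwrite("pics/c.png",cv2.resize(S["frame"][240:360,170:350,::-1],None,fx=4,fy=4,interpolation=cv2.INTER_CUBIC))
rs=(205,255,250,310);rd=(390,180,425,230)
a=cen(mask(S,3,22,120,60,rs));b=cen(mask(D,3,22,120,60,rd));print(a,b);print("bottle",tri(S,a[0],D,b[0]))
for n,h,r1,r2 in(("green",(45,85),(175,250,212,295),(430,180,470,230)),("purple",(125,160),(250,270,285,315),(350,175,388,222))):
    a=cen(mask(S,*h,90,30,r1));b=cen(mask(D,*h,90,30,r2));print(n,a,b,tri(S,a[0],D,b[0]))
red=lambda c,r:mask(c,0,5,150,60,r)|mask(c,172,180,150,60,r)
a=cen(red(S,(280,215,325,250)));b=cen(red(D,(335,235,380,270)));print("flap",a,b,tri(S,a[0],D,b[0]))
for c,r in((S,(280,160,350,245)),(D,(315,225,385,325))):
    m=mask(c,100,125,120,40,r);n,l,st,_=cv2.connectedComponentsWithStats(m)
    for i in range(1,n):
        if st[i,4]<25: continue
        v,u=np.nonzero(l==i);P=np.array([onz(c,x,y,49) for x,y in zip(u,v)]);mu=P.mean(0)[:2];w,V=np.linalg.eigh(np.cov(P[:,:2].T));d=V[:,1];t=(P[:,:2]-mu)@d
        print("blue",st[i],mu,d,np.degrees(np.arctan2(d[1],d[0])),mu+d*t.min(),mu+d*t.max(),w)
E
```

```text
(array([233., 286.]), 121, (np.int64(222), np.int64(275), np.int64(242), np.int64(296))) (array([406.2, 209.1]), 193, (np.int64(396), np.int64(198), np.int64(417), np.int64(221)))
bottle [ 408.6 -237.    19.3]
green (array([194. , 272.2]), 534, (np.int64(183), np.int64(257), np.int64(205), np.int64(288))) (array([447. , 207.3]), 610, (np.int64(436), np.int64(191), np.int64(458), np.int64(224))) [ 316.4 -262.2   36. ]
purple (array([266.9, 292.1]), 525, (np.int64(257), np.int64(277), np.int64(277), np.int64(307))) (array([368.8, 199.1]), 543, (np.int64(359), np.int64(183), np.int64(378), np.int64(215))) [ 496.6 -215.9   36.2]
flap (array([301.8, 232.8]), 182, (np.int64(292), np.int64(227), np.int64(311), np.int64(239))) (array([354.9, 250.5]), 363, (np.int64(342), np.int64(243), np.int64(367), np.int64(259))) [461.5 -20.8  26.2]
blue [291 168  26  54 116] [405.   70.4] [-0.3  1. ] 104.60351391612464 [428.1 -18.1] [377.6 175.9] [   2.6 3248.3]
blue [313 173  28  65 174] [474.2  79.4] [-0.3  1. ] 105.13451514032111 [504.3 -32. ] [443.3 193.6] [   4.6 4327.4]
blue [322 235  18  76 206] [473.1  83.2] [-0.3  1. ] 104.69221444493368 [502.2 -28. ] [445.9 186.6] [   2.3 3780.4]
blue [365 246   8  50 132] [411.6  43.5] [-0.3  1. ] 104.9511185692008 [428.9 -21.1] [391.2 120. ] [   2.6 1743. ]
```

View pics/c.png

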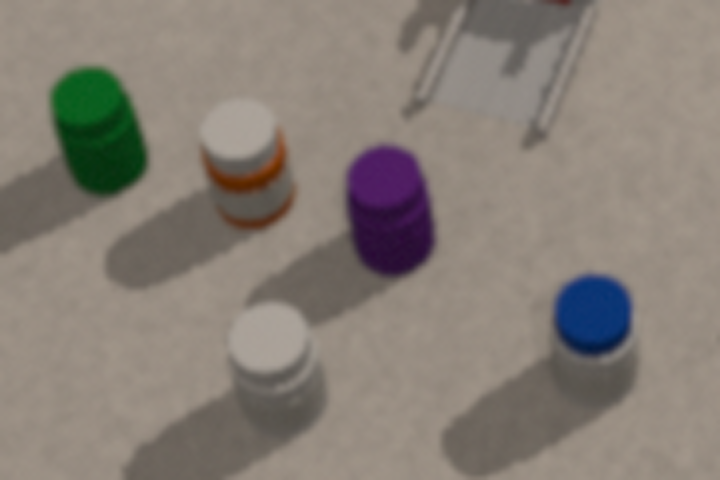

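The crop confirms it: orange body, paper label and white cap at crop (247,165). Green and purple are the decoys on either side, and the white bottles stand nearer the viewer. The lane runs along about 105°, with its origin near (466,-22). I'll move over it and check with the wrist camera.

jog_arm(
  commands=[0,0,0,-0.039,-0.02,0,1,0,0,0,-0.039,-0.02,0,1,0,0,0,-0.039,-0.02,0,1,0,0,0,-0.039,-0.02,0,1,0,0,0,-0.039,-0.02,0,0.8,0,0,0,-0.039,-0.02,0,0.8,0,0,0,-0.039,-0.02,0,0.8,0,0,0,-0.039,-0.02,0,0.8],
  newtons=30,
)

```text
clock: 1.0
tool_pos: [398.5, 300.9, 231.3]
ee_rot: [[-0.97, 0.243, -0.0], [0.243, 0.97, 0.0], [0.0, 0.0, -1.0]]
force: [-0.5, -0.0, -0.8]
opening: 0.802
finger_force: 0.0
```

jog_arm(
  commands=[0,0,0,-0.015,-0.039,0,0.8,0,0,0,-0.015,-0.039,0,0.8,0,0,0,-0.015,-0.039,0,0.8,0,0,0,-0.015,-0.039,0,0.8,0,0,0,-0.015,-0.039,0,0.8,0,0,0,-0.015,-0.039,0,0.8,0,0,0,-0.015,-0.039,0,0.8,0,0,0,-0.015,-0.039,0,0.8],
)

```text
clock: 1.8
tool_pos: [437.8, -31.1, 231.4]
ee_rot: [[-0.97, 0.243, 0.0], [0.243, 0.97, -0.0], [-0.0, 0.0, -1.0]]
force: [1.7, -0.1, 0.1]
opening: 0.801
finger_force: 0.0
```

Run:
```python
from h import *
W=camera("wrist");cv2.imwrite("pics/w1.png",W["frame"][:,:,::-1]);s=get_state();print(s['tool_pos'],s['clock'],s['q'],s['opening'])
for x in(0,-102,160): 
  p=np.array([465.6,-22.2,0])+x*np.array([-.259,.966,0]);print(x,proj(W,p))
print(proj(W,np.array([408,-237,36])))
```

```text
[439.1 -37.1 231.4] 1.85 [-19.2   3.3 101.9  -0.3  74.7 -94.9] 0.7963479933871422
0 [330.7 221.2]
-102 [254.2 262. ]
160 [463.1 150.4]
[115.6 227. ]
```

View pics/w1.png

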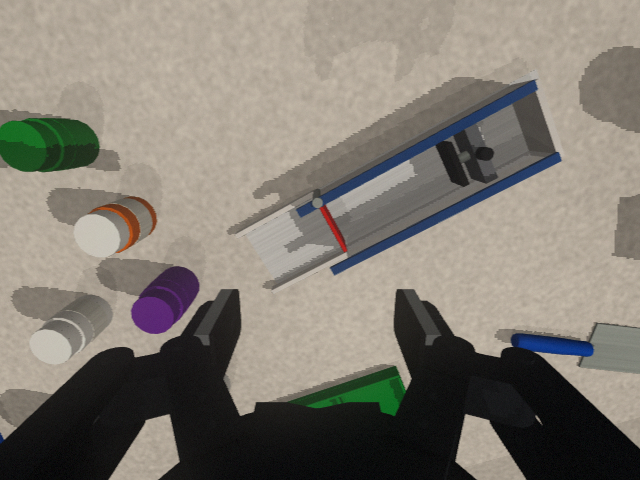

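Wrist view: the lane is seen from above, with the red flap from (320,203) to (345,250), the hinge post at (318,202) and the blue edges clear. The orange bottle's cap is at (97,236), and green and purple stand clear of it on both sides.

Run:
```python
from h import *
W=camera("wrist");s=get_state();print(s['tool_pos'])
for z in (49,):
    m=mask(W,100,125,120,40,(280,60,580,290));n,l,st,_=cv2.connectedComponentsWithStats(m)
    for i in range(1,n):
        if st[i,4]<300: continue
        v,u=np.nonzero(l==i);P=np.array([onz(W,x,y,z)[:2] for x,y in zip(u,v)]);mu=P.mean(0);w,V=np.linalg.eigh(np.cov(P.T));d=V[:,1]*np.sign(V[1,1]);t=(P-mu)@d
        nn=np.array([-d[1],d[0]])
        print("blue",mu,np.degrees(np.arctan2(d[1],d[0])),"along",mu@d+np.percentile(t,[0,.5,99.5,100]),"lat",mu@nn,"w",w)
m=mask(W,0,5,150,60,(300,180,370,270))|mask(W,172,180,150,60,(300,180,370,270))
a=np.radians(105);d=np.array([np.cos(a),np.sin(a)]);nn=np.array([-d[1],d[0]])
v,u=np.nonzero(m)
for z in(45,):
    P=np.array([onz(W,x,y,z)[:2] for x,y in zip(u,v)]);print("flap along",np.percentile(P@d,[1,50,99]),"lat",np.percentile(P@nn,[1,50,99]))
for nme,p,z in(("post",(318,202),52),("apronL",(235,235),12),("apronR",(272,290),12),("padtop",(443,143),36),("padtop2",(462,184),36)):
    q=onz(W,*p,z)[:2];print(nme,q,q@d,q@nn)
# cap of the bottle
f=cv2.cvtColor(W["frame"],cv2.COLOR_RGB2HSV);g=((f[...,1]<40)&(f[...,2]>165)).astype(np.uint8);z=np.zeros_like(g);z[205:265,65:135]=g[205:265,65:135]
cs=max(cv2.findContours(z,0,2)[0],key=cv2.contourArea);(cu,cv_),ax,an=cv2.fitEllipse(cs);print("cap",cu,cv_,ax,onz(W,cu,cv_,72))
o=cen(mask(W,3,22,150,60,(70,180,180,270)));print(o,onz(W,*o[0],36))
for t in((97,236),):print(onz(W,*t,72))
```

```text
[438.7 -34.  231.3]
blue [401.   84.4] 104.80831418853691 along [-133.9 -131.9   78.5   79.4] lat -409.28881345822157 w [   6.4 3711.8]
blue [471.4  91.9] 104.91893354995149 along [-160.4 -158.6   77.6   78.4] lat -479.2131064782702 w [   6.3 4689.9]
flap along [-141.4 -138.7 -135.7] lat [-466.6 -439.  -415.6]
post [431.5 -35. ] -145.50968398876336 -407.7506476087838
apronL [ 453.3 -135.6] -248.3368328261622 -402.75236604901664
apronR [ 528. -115.] -247.70197951754645 -480.2651164616052
padtop [408.6  93.6] -15.297245115258946 -418.86833864158194
padtop2 [452.1 106.3] -14.336640552467273 -464.2518236884982
cap 94.2281265258789 238.9108428955078 (50.2916259765625, 76.39900970458984) [ 410.2 -244.6   72. ]
(array([135.7, 216.1]), 724, (np.int64(97), np.int64(194), np.int64(161), np.int64(249))) [ 403.4 -219.7   36. ]
[ 408.2 -240.8   72. ]
```

jog_arm(
  commands=[0,0,0,-0.0034,-0.0345,0.015,0.8,0,0,0,-0.0034,-0.0345,0.015,0.8,0,0,0,-0.0034,-0.0345,0.015,0.8,0,0,0,-0.0034,-0.0345,0.015,0.8,0,0,0,-0.0034,-0.0345,0.015,0.8,0,0,0,-0.0034,-0.0345,0.015,0.8,0,0,0,0,0,0,0.8,0,0,0,0,0,0,0.8],
)

```text
clock: 2.7
tool_pos: [407.1, -234.8, 140.8]
ee_rot: [[-0.97, 0.245, -0.001], [0.245, 0.97, 0.002], [0.001, 0.001, -1.0]]
force: [0.1, 0.3, -0.1]
opening: 0.795
finger_force: 0.0
```

Run:
```python
from h import *
W=camera("wrist");f=W["frame"][:,:,::-1].copy();s=get_state();print(s['tool_pos'],s['force'])
o=cen(mask(W,3,22,150,60));print(o,proj(W,np.array([408,-240,72])),proj(W,np.array([408,-240,0])))
cv2.imwrite("pics/w2.png",f)
```

```text
[ 407.4 -234.3  141.2] [-0.4  1.2  0.6]
(array([373.7, 218.6]), 716, (np.int64(285), np.int64(194), np.int64(623), np.int64(267))) [309.6 252.6] [311.2 223.5]
```

View pics/w2.png

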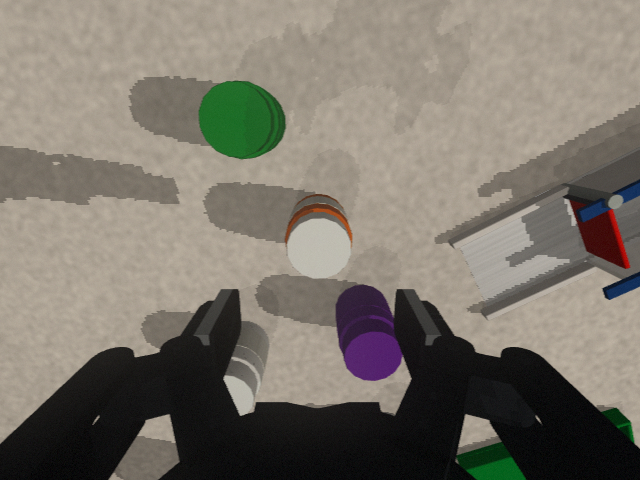

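The cap centre is at (319,246), which puts the bottle at about (405.5,-234), centred between the fingers. Descending.

jog_arm(
  commands=[0,0,0,0.0018,0,0.025,0.8,0,0,0,0,0,0.025,0.8,0,0,0,0,0,0.025,0.8,0,0,0,0,0,0.025,0.8,0,0,0,0,0,0.023,0.8,0,0,0,0,0,0,0.8,0,0,0,0,0,0,0.3,0,0,0,0,0,0,0.3],
  newtons=30,
)

```text
clock: 3.55
tool_pos: [406.7, -234.8, 19.8]
ee_rot: [[-0.97, 0.242, 0.002], [0.242, 0.97, -0.001], [-0.002, -0.001, -1.0]]
force: [0.2, -0.5, -1.2]
opening: 0.549
finger_force: 31.1
```

jog_arm(
  commands=[0,0,0,0,0,0,0.3,0,0,0,0,0,0,0.3,0,0,0,0,0,0,0.3,0,0,0,0,0,0,0.3,0,0,0,0,0,0,0.3],
)

```text
clock: 4.05
tool_pos: [406.6, -235.1, 19.7]
ee_rot: [[-0.97, 0.244, 0.002], [0.244, 0.97, -0.001], [-0.003, -0.001, -1.0]]
force: [1.7, 4.3, 6.9]
opening: 0.547
finger_force: 31.7
```

jog_arm(
  commands=[0,0,0,0,0,-0.015,0.3,0,0,0,0,0,-0.025,0.3,0,0,0,0,0,-0.025,0.3,0,0,0,0,0,-0.025,0.3,0,0,0,-0.0086,0.0418,0,0.3,0,0,0,-0.0086,0.0418,0,0.3,0,0,0,-0.0086,0.0418,0,0.3,0,0,0,-0.0086,0.0418,0,0.3],
)

```text
clock: 4.85
tool_pos: [480.1, -79.8, 108.8]
ee_rot: [[-0.97, 0.244, 0.001], [0.244, 0.97, -0.001], [-0.001, -0.0, -1.0]]
force: [0.4, -0.6, -2.2]
opening: 0.555
finger_force: 31.7
```

jog_arm(
  commands=[0,0,0.133,0,0,0,0.3,0,0,0.133,0,0,0,0.3,0,0,0.133,0,0,0,0.3,0,0,0.133,0,0,0,0.3,0,0,0.133,0,0,0,0.3,0,0,0.133,0,0,0,0.3,0,0,0.133,0,0,0,0.3,0,0,0.133,0,0,0,0.3],
)

```text
clock: 5.65
tool_pos: [479.5, -81.1, 108.6]
ee_rot: [[-0.253, 0.968, 0.0], [0.968, 0.253, -0.0], [-0.0, 0.0, -1.0]]
force: [0.6, 0.4, -2.0]
opening: 0.549
finger_force: 31.8
```

Run:
```python
from h import *
W=camera("wrist");S=camera("scene");s=get_state();print(s['tool_pos'],s['force'],s['opening'],s['ee_rot'],s['q'])
f=np.hstack([cv2.resize(W["frame"],(480,360)),cv2.resize(S["frame"][170:290,250:356],(318,360))])
cv2.imwrite("pics/w3.png",f[:,:,::-1])
m=mask(W,0,5,150,60)|mask(W,172,180,150,60);v,u=np.nonzero(m)
d=np.array([-.2571,.9664]);nn=np.array([-.9664,-.2571])
P=np.array([onz(W,x,y,45)[:2] for x,y in zip(u,v)]);print("flap",np.percentile(P@d,[1,50,99]),np.percentile(P@nn,[1,50,99]),len(u))
m=mask(W,100,125,120,40);n,l,st,_=cv2.connectedComponentsWithStats(m)
for i in range(1,n):
    if st[i,4]<300: continue
    v,u=np.nonzero(l==i);P=np.array([onz(W,x,y,49)[:2] for x,y in zip(u,v)]);mu=P.mean(0);w,V=np.linalg.eigh(np.cov(P.T));e=V[:,1]*np.sign(V[1,1])
    print("blue",st[i],mu,np.degrees(np.arctan2(e[1],e[0])),mu@nn)
```

```text
[479.5 -81.1 108.5] [-0.1 -0.5 -0.7] 0.5544722776143544 [[-0.3  1.   0. ]
 [ 1.   0.3 -0. ]
 [-0.   0.  -1. ]] [-22.8  15.4 106.1  -0.   58.4 -37.6]
flap [-140.4 -138.  -135.1] [-467.2 -440.8 -416.2] 834
blue [ 243    0   24  150 2363] [420.5  11.9] 104.96518467569979 -409.4368028565812
blue [ 372    0   25  190 3008] [490.8  18.8] 104.81220256795653 -479.11823671868837
blue [253 155  16  35 413] [435.  -41.7] 97.08423462620057 -409.63534062290915
blue [458 456  46  24 696] [ 648.9 -222.4] 160.16276351668586 -569.9396616689771
```

View pics/w3.png

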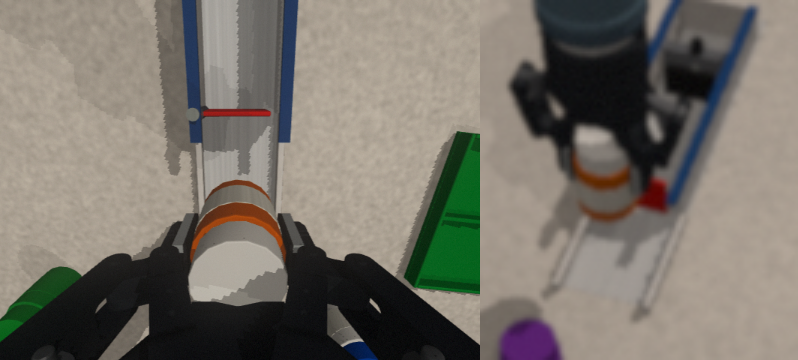

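The bottle is held upright over the mid-apron, with the flap shut ahead of it at wrist (235,112) and the lane axis in line. Lowering and releasing.

jog_arm(
  commands=[0,0,0,0,0,0.025,0.3,0,0,0,0,0,0.025,0.3,0,0,0,0,0,0.025,0.3,0,0,0,0,0,0.009,0.3,0,0,0,0,0,0.003,0.3,0,0,0,0,0,0.001,0.3,0,0,0,0,0,0,0.3,0,0,0,0,0,0,0.3],
)

```text
clock: 6.55
tool_pos: [480.5, -81.3, 21.3]
ee_rot: [[-0.258, 0.966, 0.002], [0.966, 0.258, -0.001], [-0.001, 0.002, -1.0]]
force: [0.1, 0.9, -2.0]
opening: 0.552
finger_force: 31.8
```

jog_arm(
  commands=[0,0,0,0,0,0,0.6,0,0,0,0,0,0,0.7,0,0,0,0,0,0,0.8,0,0,0,0,0,0,0.8],
)

```text
clock: 6.95
tool_pos: [479.9, -81.0, 20.5]
ee_rot: [[-0.258, 0.966, 0.0], [0.966, 0.258, -0.0], [-0.0, 0.0, -1.0]]
force: [0.3, 0.8, 0.4]
opening: 0.799
finger_force: 0.0
```

jog_arm(
  commands=[0,0,0,-0.01,0,0,0.8,0,0,0,-0.025,0,0,0.8,0,0,0,-0.025,0,0,0.8,0,0,0,0,0,0,0,0,0,0,0,0,0,0,0,0,0,0,0,0,0,0,0,0,0,0,0.006,0,0,0,0,0,0,0,0],
)

```text
clock: 7.75
tool_pos: [494.4, -138.0, 13.5]
ee_rot: [[-0.259, 0.966, -0.002], [0.966, 0.259, 0.001], [0.001, -0.001, -1.0]]
force: [-0.1, 0.3, -0.2]
opening: -0.001
finger_force: 0.0
```

Run:
```python
from h import *
W=camera("wrist");S=camera("scene");D=camera("side");s=get_state();print(s['tool_pos'],s['force'],s['opening'])
f=np.hstack([cv2.resize(W["frame"],(480,360)),cv2.resize(D["frame"][200:320,300:406],(318,360))])
cv2.imwrite("pics/w4.png",f[:,:,::-1])
```

```text
[ 495.  -138.4   14.2] [ 0.   0.4 -0.6] -0.0011381868236977001
```

View pics/w4.png

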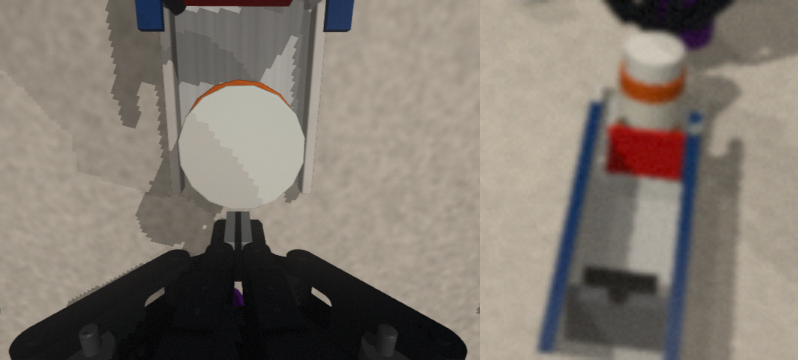

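The bottle stands upright on the apron at wrist (242,145), the shut fingers are directly behind it at (238,235), and the side view shows the flap shut. Pushing.

jog_arm(
  commands=[0,0,0,0.012,0,-0.004,0,0,0,0,0.006,0,0,0,0,0,0,0.006,0,0,0,0,0,0,0.008,0,0,0,0,0,0,0.01,0,0,0,0,0,0,0.01,0,0,0,0,0,0,0.01,0,0,0,0,0,0,0.01,0,0,0],
)

```text
clock: 8.7
tool_pos: [477.1, -69.1, 18.7]
ee_rot: [[-0.258, 0.966, 0.002], [0.966, 0.258, -0.001], [-0.002, 0.001, -1.0]]
force: [1.9, -4.6, 1.6]
opening: -0.001
finger_force: 2.6
```

jog_arm(
  commands=[0,0,0,0.008,0,0,0,0,0,0,0.008,0,0,0,0,0,0,0.008,0,0,0,0,0,0,0.008,0,0,0,0,0,0,0.008,0,0,0,0,0,0,0.008,0,0,0],
)

```text
clock: 9.3
tool_pos: [465.3, -22.8, 18.6]
ee_rot: [[-0.258, 0.966, 0.003], [0.966, 0.258, -0.001], [-0.001, 0.002, -1.0]]
force: [3.5, -2.8, -1.6]
opening: -0.0
finger_force: 1.9
```

Run:
```python
from h import *
W=camera("wrist");D=camera("side");s=get_state();p=s['tool_pos'];print(p,p[:2]@[-.2571,.9664],p[:2]@[-.9664,-.2571],s['force'],s['opening'])
f=np.hstack([cv2.resize(W["frame"],(480,360)),cv2.resize(D["frame"][200:320,300:406],(318,360))])
cv2.imwrite("pics/w5.png",f[:,:,::-1])
```

```text
[463.7 -21.8  18.2] -140.25868115794023 -442.4933312604711 [ 0.7 -0.4 -0.5] -0.0009323003460817202
```

View pics/w5.png

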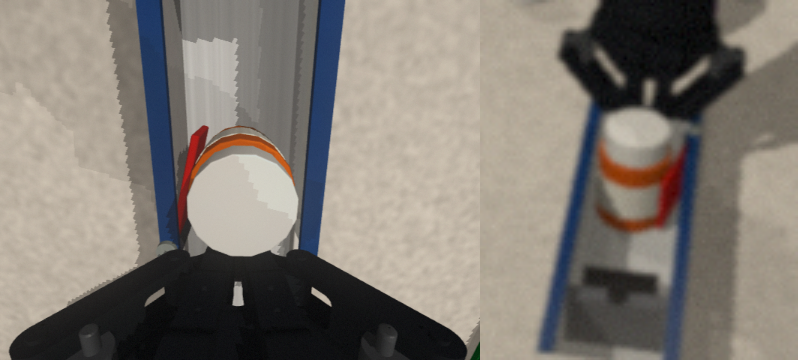

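The bottle is upright in the gateway with the flap swung open beside it, red at (195,170). Continuing, then feeling for the stop.

jog_arm(
  commands=[0,0,0,0.007,0,0,0,0,0,0,0.007,0,0,0,0,0,0,0.007,0,0,0,0,0,0,0.007,0,0,0,0,0,0,0.007,0,0,0,0,0,0,0.006,0,0,0,0,0,0,0.005,0,0,0,0,0,0,0,0,0,0],
)

```text
clock: 10.2
tool_pos: [452.0, 21.8, 18.3]
ee_rot: [[-0.258, 0.966, -0.0], [0.966, 0.258, 0.0], [0.0, -0.0, -1.0]]
force: [2.3, -1.3, 1.2]
opening: 0.001
finger_force: 1.3
```

jog_arm(
  commands=[0,0,0,0.002,0,0,0,0,0,0,0.002,0,0,0,0,0,0,0.002,0,0,0,0,0,0,0.002,0,0,0,0,0,0,0,0,0,0],
)

```text
clock: 10.7
tool_pos: [450.2, 29.5, 18.2]
ee_rot: [[-0.258, 0.966, -0.0], [0.966, 0.258, 0.0], [0.0, -0.0, -1.0]]
force: [2.2, -0.7, -0.6]
opening: 0.001
finger_force: 1.3
```

Run:
```python
from h import *
W=camera("wrist");D=camera("side");s=get_state();p=s['tool_pos'];print(p,p[:2]@[-.2571,.9664],s['force'],s['force'][:2]@[-.2571,.9664])
f=np.hstack([cv2.resize(W["frame"],(480,360)),cv2.resize(D["frame"][200:320,300:406],(318,360))])
cv2.imwrite("pics/w6.png",f[:,:,::-1])
```

```text
[450.2  29.5  18.2] -87.24760718936612 [ 2.  -0.2  0.4] -0.6707782780361502
```

View pics/w6.png

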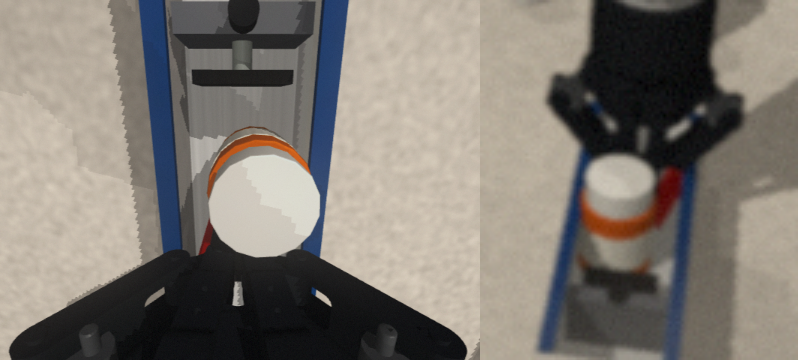

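The bottle is upright and past the flap, against the right wall with about 10 mm offset to the finger centre. The black pad is just ahead at (243,78). I'll shift the fingers 4 mm right and go on in small steps.

jog_arm(
  commands=[0,0,0,0.001,0.002,0,0,0,0,0,0.001,0.002,0,0,0,0,0,0.002,0,0,0,0,0,0,0.002,0,0,0,0,0,0,0.002,0,0,0,0,0,0,0,0,0,0],
)

```text
clock: 11.4
tool_pos: [451.9, 38.4, 18.3]
ee_rot: [[-0.258, 0.966, -0.0], [0.966, 0.258, 0.0], [0.0, 0.0, -1.0]]
force: [2.9, -0.5, 0.0]
opening: -0.003
finger_force: 1.4
```

jog_arm(
  commands=[0,0,0,0.001,0,0,0,0,0,0,0.001,0,0,0,0,0,0,0.001,0,0,0,0,0,0,0,0,0,0],
)

```text
clock: 11.8
tool_pos: [450.5, 41.1, 18.1]
ee_rot: [[-0.258, 0.966, -0.001], [0.966, 0.258, 0.0], [0.001, -0.001, -1.0]]
force: [-0.4, 0.2, 0.5]
opening: 0.0
finger_force: 0.2
```

jog_arm(
  commands=[0,0,0,0.001,0,0,0,0,0,0,0.001,0,0,0,0,0,0,0,0,0,0],
)

```text
clock: 12.1
tool_pos: [450.6, 42.9, 18.3]
ee_rot: [[-0.258, 0.966, -0.0], [0.966, 0.258, 0.0], [0.0, -0.0, -1.0]]
force: [0.1, -0.2, -0.8]
opening: 0.001
finger_force: 0.3
```

jog_arm(
  commands=[0,0,0,0.001,0,0,0,0,0,0,0.001,0,0,0,0,0,0,0,0,0,0],
)

```text
clock: 12.4
tool_pos: [450.2, 44.8, 18.3]
ee_rot: [[-0.258, 0.966, -0.0], [0.966, 0.258, 0.0], [0.0, -0.0, -1.0]]
force: [0.5, -0.9, -0.1]
opening: -0.0
finger_force: 0.3
```

jog_arm(
  commands=[0,0,0,0.001,0,0,0,0,0,0,0.001,0,0,0,0,0,0,0,0,0,0],
)

```text
clock: 12.7
tool_pos: [449.7, 46.8, 18.3]
ee_rot: [[-0.258, 0.966, -0.0], [0.966, 0.258, 0.0], [0.0, -0.0, -1.0]]
force: [0.5, -0.9, -0.6]
opening: 0.003
finger_force: 0.3
```

jog_arm(
  commands=[0,0,0,0.001,0,0,0,0,0,0,0.001,0,0,0,0,0,0,0,0,0,0],
)

```text
clock: 13.0
tool_pos: [449.2, 48.7, 18.3]
ee_rot: [[-0.258, 0.966, -0.0], [0.966, 0.258, 0.0], [0.0, -0.0, -1.0]]
force: [0.7, -0.7, -1.0]
opening: -0.001
finger_force: 0.3
```

jog_arm(
  commands=[0,0,0,0.001,0,0,0,0,0,0,0.001,0,0,0,0,0,0,0,0,0,0],
)

```text
clock: 13.3
tool_pos: [448.7, 50.6, 18.3]
ee_rot: [[-0.258, 0.966, -0.0], [0.966, 0.258, 0.0], [0.0, -0.0, -1.0]]
force: [-0.0, -0.4, -0.0]
opening: -0.001
finger_force: 0.3
```

jog_arm(
  commands=[0,0,0,0.001,0,0,0,0,0,0,0.001,0,0,0,0,0,0,0,0,0,0],
)

```text
clock: 13.6
tool_pos: [448.2, 52.5, 18.3]
ee_rot: [[-0.258, 0.966, 0.0], [0.966, 0.258, -0.0], [-0.0, -0.0, -1.0]]
force: [1.1, -0.7, -0.6]
opening: -0.001
finger_force: 0.5
```

jog_arm(
  commands=[0,0,0,0.001,0,0,0,0,0,0,0.001,0,0,0,0,0,0,0,0,0,0],
)

```text
clock: 13.9
tool_pos: [448.1, 54.1, 18.4]
ee_rot: [[-0.258, 0.966, 0.001], [0.966, 0.258, -0.001], [-0.001, 0.001, -1.0]]
force: [1.7, -3.2, -1.1]
opening: 0.002
finger_force: 2.3
```

jog_arm(
  commands=[0,0,0,0.001,0,0,0,0,0,0,0.001,0,0,0,0,0,0,0,0,0,0],
)

```text
clock: 14.2
tool_pos: [447.9, 55.5, 18.5]
ee_rot: [[-0.259, 0.966, 0.001], [0.966, 0.259, -0.001], [-0.002, 0.001, -1.0]]
force: [1.1, -8.2, -0.3]
opening: 0.001
finger_force: 3.8
```

Contact with the stop, at about 8 N. One more millimetre.

jog_arm(
  commands=[0,0,0,0.001,0,0,0,0,0,0,0,0,0,0,0,0,0,0,0,0,0,0,0,0,0,0,0,0],
)

```text
clock: 14.6
tool_pos: [447.8, 56.1, 18.6]
ee_rot: [[-0.259, 0.966, 0.001], [0.966, 0.259, -0.002], [-0.002, 0.001, -1.0]]
force: [1.3, -9.2, 1.1]
opening: -0.0
finger_force: 4.7
```

jog_arm(
  commands=[0,0,0,0.0006,0,0,0,0,0,0,0,0,0,0,0,0,0,0,0,0,0,0,0,0,0,0,0,0],
)

```text
clock: 15.0
tool_pos: [447.7, 56.4, 18.6]
ee_rot: [[-0.259, 0.966, 0.002], [0.966, 0.259, -0.002], [-0.003, 0.001, -1.0]]
force: [2.3, -11.3, 0.7]
opening: 0.002
finger_force: 5.4
```

jog_arm(
  commands=[0,0,0,-0.001,0,0,0,0,0,0,-0.001,0,0,0,0,0,0,-0.001,0,0,0,0,0,0,-0.001,0,0,0,0,0,0,-0.001,0,0,0,0,0,0,-0.001,0,0,0,0,0,0,-0.002,0,0,0,0,0,0,-0.002,0,0,0],
)

```text
clock: 15.8
tool_pos: [449.0, 48.4, 18.2]
ee_rot: [[-0.258, 0.966, -0.001], [0.966, 0.258, 0.0], [0.001, -0.0, -1.0]]
force: [0.8, 0.3, 0.1]
opening: -0.0
finger_force: 0.0
```

jog_arm(
  commands=[0,0,0,-0.002,0,0,0,0,0,0,-0.002,0,0,0,0,0,0,-0.001,0,0,0,0,0,0,0,0,0,0],
)

```text
clock: 16.2
tool_pos: [450.7, 43.2, 18.3]
ee_rot: [[-0.258, 0.966, 0.0], [0.966, 0.258, 0.0], [-0.0, 0.0, -1.0]]
force: [1.4, 0.1, 0.2]
opening: -0.0
finger_force: 0.0
```

jog_arm(
  commands=[0,0,0,0,0,-0.01,0,0,0,0,0,0,-0.015,0,0,0,0,0,0,-0.02,0,0,0,0,0,0,-0.025,0,0,0,0,0,0,-0.025,0,0,0,0,0,0,-0.025,0,0,0,0,0,0,-0.025,0,0,0,0,0,0,-0.025,0],
)

```text
clock: 17.0
tool_pos: [450.3, 43.5, 190.2]
ee_rot: [[-0.258, 0.966, 0.001], [0.966, 0.258, -0.0], [-0.0, 0.001, -1.0]]
force: [0.3, -0.4, 0.1]
opening: -0.002
finger_force: 0.0
```

Run:
```python
from h import *
W=camera("wrist");D=camera("side");s=get_state();print(s['clock'],s['tool_pos'],s['force'])
f=np.hstack([cv2.resize(W["frame"],(480,360)),cv2.resize(D["frame"][200:320,300:406],(318,360))])
cv2.imwrite("pics/w7.png",f[:,:,::-1])
```

```text
17.1 [452.8  43.2 192.3] [ 0.7 -0.   0.1]
```

View pics/w7.png

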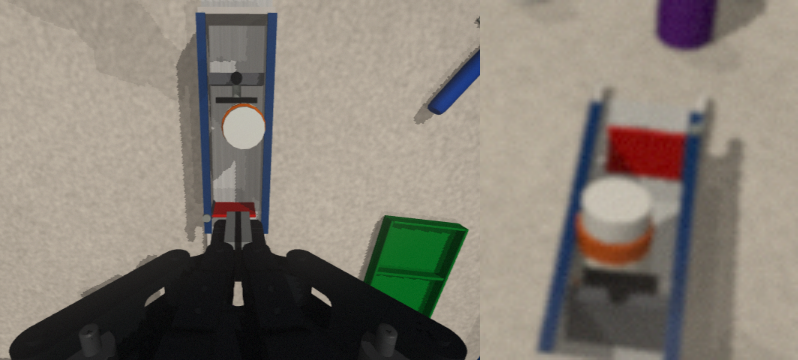

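The bottle stands inside at wrist (243,128) in front of the pad, the flap is shut at (233,208), and the fingers are clear above. Handing in.

```bash
python3 -c "
from workcell import *
print(hand_in())"
```

```text
the job is handed in; nothing more can be done
None
```

The orange bottle is handed in: it stands upright inside the lane after being pressed against the stop at about 11 N, the flap is shut behind it, and the fingers are clear; no verdict came back.

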